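# Put the microscope lens away in its case and close the case up

### The arm

A 6-joint arm with a two-finger parallel gripper is mounted at the origin on the work surface. World frame = base frame: x ahead of the robot, y to its left, z up, the work surface at z = 0. Lengths are in m, angles in rad, forces in N, time in s.
With the tool pointing down it reaches from about 0.3 to 0.775 m from the base axis. Payload 14.6 kg.
Tool frame: the origin (TCP) lies at the very end of the fingers, on their centre line; the grasp point (between the pads) lies 19 mm behind it; z points along the fingers, y is the line along which they close (so a half turn about z gives the same grasp; the last joint's range is limited). The gripper opens to 94 mm and grips with 3 to 60 N. Pads are 16 mm wide; open, the fingers measure 119 mm over their backs; the gripper's body (75 mm by 177 mm) begins 78 mm behind the grasp point.
Start: joints at [1.229, 0.3, 1.521, -0, 1.321, -0.067], TCP at [0.149, 0.529, 0.205] pointing down, gripper open.
Joint ranges: [-3.03, 3.03], [-0.79, 2.21], [0.23, 2.52], [-1.04, 4.18], [0, 3.07], [-2.55, 2.55]. Speed limits (rad/s): [2.22, 2.22, 2.57, 3.14, 3.14, 3.14].

### API

Orientations are given as a unit quaternion [x, y, z, w].
In Python, from rig import sense, get_image, get_calibration, job_done gives the robot as it stands.
- The arm moves only by the tool carry_out, never from a script. Its argument "steps" is a list that holds one entry, the list of rows, each a list of 5 numbers: the opening, from 0 (shut) to 1 (fully open), then the shift along the tool's x, y, z in units of 0.1 m (1.0 is 0.1 m), then the turn about the tool's z in units of 360 degrees (1.0 is 360 degrees). A call has exactly 5 rows; each row is the pose to reach, as a shift and turn from the pose commanded when the call began, along the tool's axes at that moment, turning the shorter way round; what a row does not reach only later rows make up. A row lasts 1/12 s, in which the tool goes at most 41.7 mm and 7.16 degrees, less where a joint would pass 70% of its speed; a pose out of reach is approached as far as the arm can. A call with a number of a shift or a turn outside -1 to 1 is refused whole. A call with a gripper value outside its range is refused whole. The fingers move at their own pace and stop on an object; "newtons" is the grip in N (left out, the last holds). Time passes only in rows, so rows that repeat a pose let the fingers close, or fill a call up. It gives the time, the measured TCP pose, the force, the opening and the grip force at its end, in the units of the state.
- sense(): the state, without advancing time (a new reading comes with each control period).
- get_image(name): name is "side" or "top" or "wrist"; returns the picture (400x640x3 uint8, red, green, blue); there is no depth.
- get_calibration(name): a dict with "vfov" (degrees; the focal length in pixels is half the picture's height over the tangent of half this angle, whatever the lens; pixels are square), "cx", "cy" (the principal point, pixels), "k1" (the pictures are not rectified: a ray, as slopes to the right and down, at radius r is drawn at 1 + k1 r^2 times it, then the intrinsics apply), "rvec" (rotation vector, rad) and "tvec" (3), from world to camera coordinates, as OpenCV has them. Camera axes: x right, y down, z forward; pixel columns grow to the right and rows downward; lengths in m; the calibration is good to about 2 mm. A picture is of the moment at which its call begins: read the wrist's pose just before it. get_calibration takes no time and is no camera call; for the wrist camera it gives the pose at the moment of the call.
- job_done(): hands the job in; it is judged then, once.
The state is a dict: "time": time; "joints": joint angles; "joint_vel": joint speeds; "joint_efforts": joint torques, N m; "tool_pos": TCP position; "ee_rot": TCP orientation; "force": force on the tool from outside, world axes, zero at the start; "torque": the same for the moment, N m; "grip_width": finger opening in m; "finger_force": force on a finger pad.
Only numpy, scipy, OpenCV 4.12 (cv2) and the standard library are available. Lean on these libraries where they do the work, as an engineer would, in place of code of your own. Each camera call takes 0.05 s, during which the arm holds its last target. There are 200 camera calls.

### The job

Put the short round microscope lens, glass face up, into the open compartment on top of the grey accessory case, setting it down without tipping or dropping it. Slide the case's flat cover fully shut over it and push the case's open drawer fully home. Leave the eyepiece, the glass dish and the screwdriver where they are.

Things in the scene. Friction and masses are not known exactly. Their poses are not given: they have to be found in the camera images.
- case: grey metal case fixed to the bench, 150 mm deep (x), 240 wide (y), 78 high; origin at the centre of its underside, x to its back (drawer front faces -x), y to its left. On top, two rails along y at x = -60 and 60 (tops 87 mm high) and end stops at y = -118 and 118 (85 high). The left half (+y) holds the open compartment, the right half is solid; the cover slides between the rails
- compartment (a point): centre of the compartment's flat floor, 44 mm above the bench; axes as the case. The compartment is 90 (x) by 100 (y) inside and 34 deep, upright walls, open at the top when the cover is slid away
- cover (a joint): slide of the flat cover, m: 0 = fully shut over the compartment, 0.12 = fully open (over the right half). It opens towards the case's -y and shuts towards +y; friction about 1.5 N
- cover_grip (a point): centre of the top of the ridge by which the aluminium cover is moved; turns with the case. The cover is a plate 110 x 110 x 5 mm, its top 83.5 above the bench; the black plastic ridge on its middle is 50 long (case x), 10 thick (case y) and stands 14 above the plate (top at 97.5)
- drawer (a joint): slide of the drawer under the compartment, m: 0 = fully home, 0.09 = fully open; it opens towards the case's -x (front); friction about 2.5 N
- drawer_pull (a point): centre of the outer (front, -x) face of the drawer's pull, 22 mm above the bench. The pull is an aluminium bar 70 wide (case y), 12 high, standing 12 out from the drawer front; the front is 236 wide, from 3 to 39 above the bench. Axes as the case
- lens: the lens to put away: short dark steel cylinder, 40 mm diameter, 26 high, a bright band near its top, glass disc in its top face; 90 g; origin at the centre of its underside, z up through the glass
- eyepiece: bystander: tall black eyepiece, 64 mm high, 52 across the eyecup at its top, on a steel barrel 31 in diameter; origin at the centre of its underside
- dish: bystander: round open glass dish, 84 mm diameter, 35 high; origin at the centre of its underside
- driver: bystander: screwdriver 160 mm long with a black handle, lying on the bench along its x axis
There are look-alikes about, which are no part of the job. Of the things that look like the lens, take the one that is nearest to the robot's base at the start.

How it is judged:
On the way, in this order (a step that is already met when the one before it is completed fails the run):
1. the lens stands upright on the floor of the compartment (x of lens in the frame of compartment between -0.03 and 0.03 m and y of lens in the frame of compartment between -0.035 and 0.035 m and z of lens in the frame of compartment between -0.004 and 0.005 m and angle between lens's own z axis and vertical below 0.12 rad), for 0.2 s.
2. the cover is slid shut with the lens inside (all of step 1 and value of joint cover below 0.004 m), for 0.2 s.
At the end, for the whole second after the job is handed in: The lens stands at rest on the compartment's floor, glass up (within 0.12 rad), the cover is shut to within 4 mm of its stop, and the drawer is home to within 4 mm of its stop (all of step 2 and value of joint drawer below 0.004 m and linear speed of lens below 0.02 m/s); the robot touches nothing.
It fails at once if the lens is tipped by more than 0.5 rad (angle between lens's own z axis and vertical above 0.5 rad).
It fails at once if the lens is dropped (moves faster than 0.6 m/s, a fall of about 18 mm, out of the fingers) (linear speed of lens above 0.6 m/s and contact force between the fingers and lens below 0.05 N).
It fails at once if the eyepiece, the dish or the screwdriver is moved by more than 20 mm (distance of any of eyepiece, dish, driver from where it was at the start of the episode above 0.02 m).
It also fails if it takes over 59 s, if anything falls off the work surface, if the arm or the gripper's body presses on something with over 40 N, if the wrist force passes 120 N, or if a joint passes its speed limit or range.

## Working session

There is one attempt and no reset: what is moved stays moved. The work goes in short steps, Python scripts to look and compute and a tool call to move; the robot and the scene stay as the last step left them, time stands still between calls to the robot, and variables do not carry over. Pictures are saved under pics/ and viewed, at most 10 in all, crops included, and the job is handed in when it is done.

Besides the shell and the picture viewer there is one more tool, called after "Emit:" as name(argument=value, ...), one argument or row to a line, values as JSON. carry_out: Moves the arm, as the interface text tells. Shifts and turns lie within -1 to 1; 1 stands for 0.1 m of shift or 360 degrees of turn. Its arguments: {"type":"object","properties":{"steps":{"type":"array","items":{"type":"array","items":{"type":"array","items":{"type":"number","minimum":-1,"maximum":1}}}},"newtons":{"type":"number"}},"required":["steps"]}

```bash
mkdir -p pics; ls
cat > h.py <<'E'
import numpy as np, cv2
from rig import sense,get_image,get_calibration,job_done
def cam(n):
    c=get_calibration(n); f=200/np.tan(np.radians(c['vfov'])/2)
    R=cv2.Rodrigues(np.array(c['rvec'],float))[0]; t=np.array(c['tvec'],float)
    return dict(f=f,cx=c['cx'],cy=c['cy'],k=c['k1'],R=R,t=t)
def ray(c,u,v):
    d=np.array([(u-c['cx'])/c['f'],(v-c['cy'])/c['f']]); s=d.copy()
    for _ in range(30): s=d/(1+c['k']*(s@s))
    return -c['R'].T@c['t'], c['R'].T@np.array([s[0],s[1],1])
def onplane(c,u,v,z):
    o,d=ray(c,u,v); return o+d*(z-o[2])/d[2]
def proj(c,p):
    q=c['R']@np.array(p,float)+c['t']; s=q[:2]/q[2]; s=s*(1+c['k']*(s@s))
    return s*c['f']+[c['cx'],c['cy']]
def save(n,img): cv2.imwrite('pics/'+n,img[:,:,::-1])
E
python3 - <<'E'
from h import *
s=sense(); print(s)
for n in ['top','side','wrist']:
    print(n,get_calibration(n)); im=get_image(n); save(n+'0.png',im)
E
```

```text
pics
{'time': 0.0, 'joints': array([ 1.22937924e+00,  3.00461048e-01,  1.52159105e+00, -5.55048957e-06,
        1.32069824e+00, -6.65968560e-02]), 'joint_vel': array([-5.23647583e-04, -6.86939730e-05, -3.75193838e-04,  1.18851407e-03,
       -1.50476840e-03,  1.00022025e-03]), 'joint_efforts': array([ 1.75402347e-04, -5.31805980e+01, -3.52741742e+01,  7.08656665e-02,
        2.43156654e-02, -8.48832906e-05]), 'tool_pos': array([0.14916868, 0.529108  , 0.20488763]), 'ee_rot': array([ 1.36977399e-01,  9.90574004e-01, -5.67382265e-04, -1.14637484e-04]), 'force': array([-0.22535804,  0.5773996 ,  0.40026212]), 'torque': array([ 0.03525058,  0.01062712, -0.01338238]), 'finger_force': 0.0, 'grip_width': 0.09385690610025325}
top {'vfov': 45.88779413017028, 'cx': 318.86379254347594, 'cy': 203.539007567036, 'k1': -0.07802985618181994, 'rvec': array([ 2.13245922, -2.18909728,  0.13181103]), 'tvec': array([0.06358868, 0.58099103, 1.48221679])}
side {'vfov': 46.90771873690268, 'cx': 318.0052934214251, 'cy': 190.1781036316475, 'k1': -0.0857461249506843, 'rvec': array([ 0.46447187, -2.63618357,  1.35586386]), 'tvec': array([0.53982176, 0.17214428, 1.09353427])}
wrist {'vfov': 66.021401108287, 'cx': 315.8763643314832, 'cy': 199.67572730766105, 'k1': -0.021083197105431255, 'rvec': array([-2.34258376, -1.77137549, -0.21881924]), 'tvec': array([-0.54994405, -0.02434396,  0.39120502])}
```

View pics/top0.png

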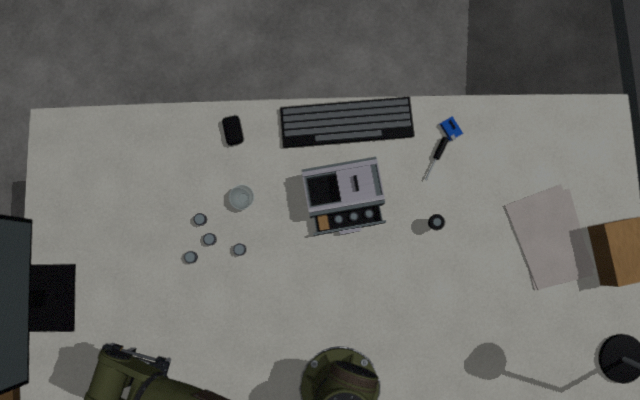

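View pics/side0.png

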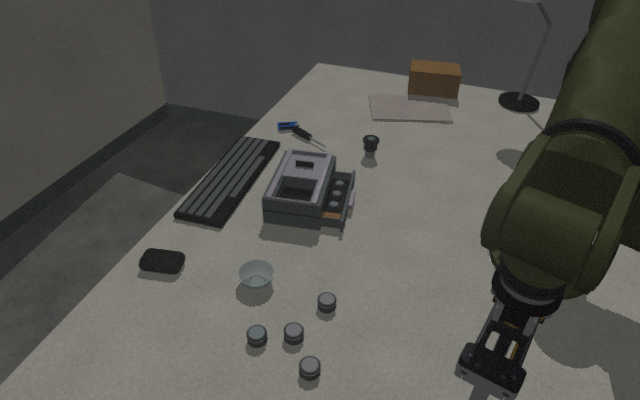

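The top view shows four lens look-alikes at about (200,219), (209,239), (190,257) and (239,249). The case is at (345,190) with the drawer open towards the robot and the cover on the right half. The dish is at (239,198), the eyepiece at (436,222) and the driver at (437,152). Next I measure positions.

Run:
```python
from h import *
c=cam('top'); s=cam('side')
for u,v in [(200,219),(209,239),(190,257),(239,249)]:
    p=onplane(c,u,v,.026); print(u,v,p.round(3),np.hypot(*p[:2]).round(3))
print('side',[onplane(s,u,v,.026).round(3) for u,v in [(257,329),(293,327),(310,361),(327,296)]])
for n,q in dict(dish=(239,198),eye=(436,222),case=(345,187)).items(): print(n,onplane(c,*q,.05).round(3))
im=cv2.imread('pics/top0.png')
a=cv2.resize(im[145:245,280:400],None,fx=6,fy=6,interpolation=cv2.INTER_CUBIC)
cv2.imwrite('pics/c1.png',a)
```

```text
200 219 [0.543 0.434 0.026] 0.695
209 239 [0.478 0.404 0.026] 0.626
190 257 [0.422 0.466 0.026] 0.628
239 249 [0.444 0.308 0.026] 0.54
side [array([0.548, 0.429, 0.026]), array([0.484, 0.399, 0.026]), array([0.426, 0.46 , 0.026]), array([0.447, 0.3  , 0.026])]
dish [0.605 0.303 0.05 ]
eye [ 0.512 -0.322  0.05 ]
case [ 0.632 -0.036  0.05 ]
```

View pics/c1.png

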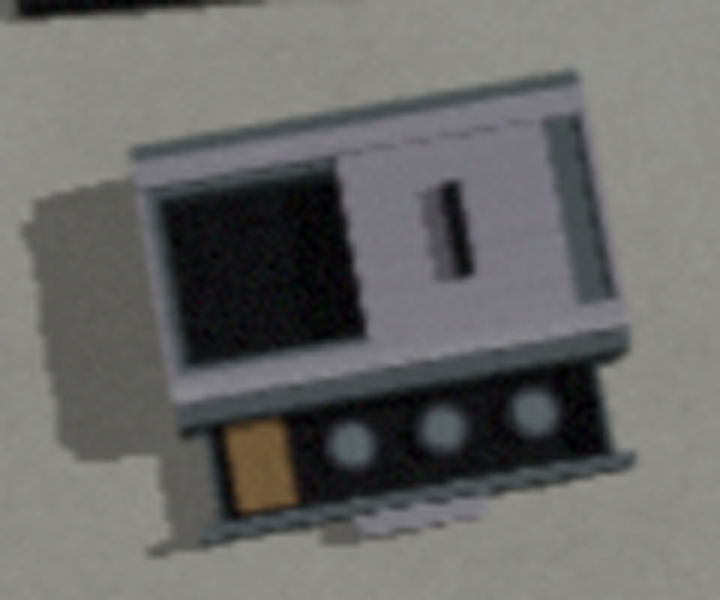

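The crop shows the case turned slightly. The top's corners are near crop pixels (135,155), (578,80), (178,405) and (628,328). The compartment is dark at 160–365, the ridge is at about (455,230), and the drawer pull is at (420,518). The target lens is at about (0.445, 0.305), the nearest to the base.

```bash
cat >> h.py <<'E'
def axes():
    from scipy.spatial.transform import Rotation as Ro
    s=sense(); return np.array(s['tool_pos']),Ro.from_quat(s['ee_rot']).as_matrix()
def plan(p,yaw_y_deg):
    """shift (0.1 m, tool axes) and turn (rev) to TCP p with tool y at world angle yaw"""
    t,R=axes(); d=R.T@(np.array(p)-t)*10
    a=np.degrees(np.arctan2(R[1,1],R[0,1])); w=(yaw_y_deg-a+90)%180-90
    print('at',t.round(4),'yaw_y',round(a,1),'shift',d.round(3),'turn',round(-w/360,4))
E
python3 - <<'E'
from h import *
c=cam('top')
P=lambda x,y,z:onplane(c,280+(x+.5)/6-.5,145+(y+.5)/6-.5,z)
pts={'BL':(135,155,.078),'BR':(576,78,.078),'FL':(178,405,.078),'FR':(628,328,.078)}
q={k:P(*v) for k,v in pts.items()}
for k in q: print(k,q[k].round(4))
for a,b in [('BL','BR'),('FL','FR'),('BL','FL'),('BR','FR')]:
    d=q[a]-q[b]; print(a,b,np.linalg.norm(d).round(4),np.degrees(np.arctan2(d[1],d[0])).round(1))
C=np.mean(list(q.values()),0); print('centre',C)
yaw=np.radians(9); 
def loc(p): 
    d=(p-C)[:2]; return np.array([[np.cos(yaw),np.sin(yaw)],[-np.sin(yaw),np.cos(yaw)]])@d
for n,v in dict(ridge=(458,230,.0975),covL1=(340,155,.0835),covL2=(366,338,.0835),covR1=(545,120,.0835),covR2=(578,300,.0835),compBL=(160,200,.078),compFL=(185,368,.078),pull=(420,525,.028)).items():
    print(n,P(*v).round(3),loc(P(*v)).round(4))
plan([.2,.45,.2],99)
E
```

```text
BL [0.6836 0.0985 0.078 ]
BR [ 0.7189 -0.1346  0.078 ]
FL [0.5513 0.0791 0.078 ]
FR [ 0.5854 -0.1562  0.078 ]
BL BR 0.2358 98.6
FL FR 0.2378 98.3
BL FL 0.1337 8.3
BR FR 0.1352 9.2
centre [ 0.63478265 -0.02828926  0.078     ]
ridge [ 0.636 -0.068  0.097] [-0.0048 -0.0392]
covL1 [ 0.68  -0.009  0.083] [0.0474 0.0123]
covL2 [ 0.583 -0.019  0.083] [-0.0497  0.0171]
covR1 [ 0.696 -0.117  0.083] [ 0.0463 -0.0968]
covR2 [ 0.6   -0.13   0.083] [-0.0502 -0.095 ]
compBL [0.659 0.086 0.078] [0.0421 0.109 ]
compFL [0.57  0.075 0.078] [-0.0473  0.1121]
pull [ 0.489 -0.048  0.028] [-0.1474  0.0037]
at [0.1492 0.5292 0.205 ] yaw_y 74.3 shift [-0.704 -0.624  0.051] turn -0.0687
```

Emit:
carry_out(
  steps=[
    [[0.8, -0.3, -0.1, 0, -0.018], [0.8, -0.5, -0.2, 0, -0.036], [0.8, -0.7, -0.3, 0, -0.054], [0.8, -0.9, -0.34, 0, -0.0675], [0.8, -0.9, -0.34, 0, -0.0675]],
  ],
  newtons=25,
)

```text
time: 0.57
tool_pos: [0.2289, 0.4708, 0.2054]
ee_rot: [-0.076, 0.997, -0.0, 0.0]
force: [0.8, 0.4, 0.0]
grip_width: 0.0751
finger_force: 0.0
```

Emit:
carry_out(
  steps=[
    [[0.8, -0.25, -0.25, 0, 0], [0.8, -0.5, -0.5, 0, 0], [0.8, -0.75, -0.75, 0, 0], [0.8, -0.95, -0.99, 0, 0], [0.8, -0.95, -0.99, 0, 0]],
  ],
)

```text
time: 0.98
tool_pos: [0.338, 0.386, 0.2052]
ee_rot: [-0.072, 0.997, -0.0, 0.0]
force: [1.0, -0.1, -0.3]
grip_width: 0.0752
finger_force: 0.0
```

Emit:
carry_out(
  steps=[
    [[0.8, -0.25, -0.25, 0, 0], [0.8, -0.5, -0.5, 0, 0], [0.8, -0.75, -0.75, 0, 0], [0.8, -0.95, -0.97, 0, 0], [0.8, -0.95, -0.97, 0, 0]],
  ],
)

```text
time: 1.4
tool_pos: [0.4463, 0.3044, 0.205]
ee_rot: [-0.072, 0.997, -0.0, -0.0]
force: [-0.2, 0.1, -0.5]
grip_width: 0.0754
finger_force: 0.0
```

Run:
```python
from h import *
print(sense()['time'],axes()[0]); c=cam('wrist'); im=get_image('wrist'); save('w1.png',im)
print(proj(c,[.445,.305,.026]), -c['R'].T@c['t'])
plan([.445,.305,.06],98.6)
```

```text
1.4 [0.44625142 0.30444726 0.20502271]
[316.07269649 182.85268679] [0.37592997 0.29467891 0.38519014]
at [0.4447 0.3058 0.205 ] yaw_y 98.3 shift [-0.003 -0.008  1.45 ] turn -0.0008
```

View pics/w1.png

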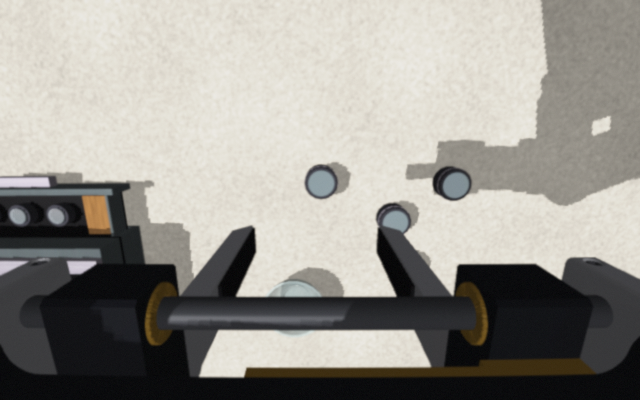

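The wrist view shows the target lens with its glass disc at about (321,182), between the fingers. Its neighbours are at (395,217) and (455,183).

Run:
```python
from h import *
im=cv2.imread('pics/w1.png'); c=cam('wrist')
a=im[160:205,296:346].astype(int); m=((a[...,0]-a[...,2]>12)&(a.sum(2)>200)).astype(np.uint8)
n,l,st,ce=cv2.connectedComponentsWithStats(m); i=1+st[1:,4].argmax(); print(st[i],ce[i]+[296,160])
u,v=ce[i]+[296,160]; p=onplane(c,u,v,.026); print('lens',p)
for k in range(3): plan([p[0],p[1],.004],98.6); get_image('top')
```

```text
[ 11  10  28  27 579] [320.71157168 183.00172712]
lens [0.44269839 0.31188006 0.026     ]
at [0.4447 0.3058 0.205 ] yaw_y 98.3 shift [0.01  0.063 2.01 ] turn -0.0008
at [0.4437 0.3067 0.2051] yaw_y 98.4 shift [1.000e-03 5.300e-02 2.011e+00] turn -0.0005
at [0.4431 0.3072 0.2052] yaw_y 98.5 shift [-0.004  0.047  2.012] turn -0.0003
```

Run:
```python
from h import *
for k in range(3):
    c=cam('wrist'); im=get_image('wrist')[:,:,::-1]
    a=im[160:205,290:352].astype(int); m=((a[...,0]-a[...,2]>12)&(a.sum(2)>200)).astype(np.uint8)
    n,l,st,ce=cv2.connectedComponentsWithStats(m); i=1+st[1:,4].argmax(); u,v=ce[i]+[290,160]; p=onplane(c,u,v,.026); print(st[i],u,v,'lens',p)
    plan([p[0],p[1],.004],98.6)
```

```text
[ 14  13  27  27 572] 317.3024475524476 185.65034965034965 lens [0.44473502 0.31013572 0.026     ]
at [0.4428 0.3076 0.2054] yaw_y 98.6 shift [-0.023  0.022  2.014] turn -0.0
[ 14  13  27  27 568] 317.19718309859155 185.6549295774648 lens [0.4447356  0.31013116 0.026     ]
at [0.4428 0.3076 0.2055] yaw_y 98.6 shift [-0.023  0.022  2.015] turn 0.0
[ 14  13  27  27 566] 317.2314487632509 185.63604240282686 lens [0.44478109 0.31016217 0.026     ]
at [0.4429 0.3075 0.2055] yaw_y 98.6 shift [-0.022  0.023  2.015] turn 0.0001
```

Emit:
carry_out(
  steps=[
    [[0.75, -0.022, 0.022, 0.25, 0], [0.75, -0.022, 0.022, 0.5, 0], [0.75, -0.022, 0.022, 0.75, 0], [0.75, -0.022, 0.022, 0.95, 0], [0.75, -0.022, 0.022, 1.0, 0]],
  ],
)

```text
time: 2.17
tool_pos: [0.4438, 0.309, 0.1025]
ee_rot: [-0.075, 0.997, -0.001, -0.002]
force: [-0.1, 0.1, 0.1]
grip_width: 0.0705
finger_force: 0.0
```

Emit:
carry_out(
  steps=[
    [[0.75, 0, 0, 0.25, 0], [0.75, 0, 0, 0.5, 0], [0.75, 0, 0, 0.75, 0], [0.75, 0, 0, 0.9, 0], [0.75, 0, 0, 1.0, 0]],
  ],
)

```text
time: 2.58
tool_pos: [0.4451, 0.3095, 0.0046]
ee_rot: [-0.075, 0.997, -0.0, -0.0]
force: [0.8, -0.6, 0.1]
grip_width: 0.0706
finger_force: 0.0
```

Emit:
carry_out(
  steps=[
    [[0.75, 0, 0, 0, 0], [0.75, 0, 0, 0, 0], [0.6, 0, 0, 0, 0], [0.5, 0, 0, 0, 0], [0.45, 0, 0, 0, 0]],
  ],
)

```text
time: 3.0
tool_pos: [0.446, 0.3095, 0.0065]
ee_rot: [-0.075, 0.997, 0.0, 0.001]
force: [0.2, -0.7, -0.4]
grip_width: 0.0539
finger_force: 0.0
```

Run:
```python
from h import *
s=sense(); print(s['time'],s['force'],s['grip_width'],s['finger_force']); plan([.4447,.3101,.004],98.6)
```

```text
3.0 [ 0.23908819 -0.68423987 -0.42256451] 0.05394328946217098 0.0
at [0.446  0.3095 0.0065] yaw_y 98.6 shift [0.012 0.008 0.025] turn -0.0001
```

Close on the lens, low at first, then lift.

Emit:
carry_out(
  steps=[
    [[0.45, 0.01, 0.005, 0.015, 0], [0.4, 0.01, 0.005, 0.015, 0], [0.35, 0.01, 0.005, 0.015, 0], [0.3, 0.01, 0.005, 0.015, 0], [0.3, 0.01, 0.005, 0.015, 0]],
  ],
  newtons=25,
)

```text
time: 3.42
tool_pos: [0.4444, 0.3095, 0.004]
ee_rot: [-0.075, 0.997, 0.0, -0.0]
force: [-2.0, 0.7, 2.2]
grip_width: 0.0395
finger_force: 25.0
```

Emit:
carry_out(
  steps=[
    [[0.3, 0, 0, 0, 0], [0.3, 0, 0, 0, 0], [0.3, 0, 0, 0, 0], [0.3, 0, 0, 0, 0], [0.3, 0, 0, 0, 0]],
  ],
)

```text
time: 3.83
tool_pos: [0.4444, 0.3095, 0.004]
ee_rot: [-0.075, 0.997, 0.0, -0.0]
force: [-2.9, 0.3, 3.5]
grip_width: 0.0396
finger_force: 25.0
```

Emit:
carry_out(
  steps=[
    [[0.3, 0, 0, -0.1, 0], [0.3, 0, 0, -0.3, 0], [0.3, 0, 0, -0.55, 0], [0.3, 0, 0, -0.8, 0], [0.3, 0, 0, -1.0, 0]],
  ],
)

```text
time: 4.25
tool_pos: [0.4448, 0.3095, 0.1063]
ee_rot: [-0.075, 0.997, 0.0, 0.001]
force: [0.3, -0.5, -0.6]
grip_width: 0.0397
finger_force: 25.0
```

Emit:
carry_out(
  steps=[
    [[0.3, -0.05, -0.15, -0.25, 0], [0.3, -0.15, -0.35, -0.5, 0], [0.3, -0.25, -0.6, -0.7, 0], [0.3, -0.35, -0.8, -0.9, 0], [0.3, -0.46, -1.0, -0.95, 0]],
  ],
)

```text
time: 4.67
tool_pos: [0.5062, 0.2166, 0.203]
ee_rot: [-0.075, 0.997, 0.001, 0.002]
force: [-0.2, -0.7, -0.7]
grip_width: 0.0395
finger_force: 25.0
```

Emit:
carry_out(
  steps=[
    [[0.3, -0.1, -0.25, 0, 0], [0.3, -0.2, -0.45, 0, 0], [0.3, -0.3, -0.65, 0, 0], [0.3, -0.4, -0.85, 0, 0], [0.3, -0.46, -1.0, 0, 0]],
  ],
)

```text
time: 5.08
tool_pos: [0.566, 0.1237, 0.1994]
ee_rot: [-0.074, 0.997, -0.0, 0.0]
force: [-0.6, 0.2, -1.5]
grip_width: 0.0398
finger_force: 25.0
```

Emit:
carry_out(
  steps=[
    [[0.3, -0.1, -0.25, 0, 0], [0.3, -0.2, -0.45, 0, 0], [0.3, -0.3, -0.65, 0, 0], [0.3, -0.4, -0.85, 0, 0], [0.3, -0.46, -1.0, 0, 0]],
  ],
)

```text
time: 5.5
tool_pos: [0.6263, 0.0317, 0.1993]
ee_rot: [-0.074, 0.997, -0.0, 0.0]
force: [-0.6, 0.2, -1.0]
grip_width: 0.0394
finger_force: 25.0
```

Emit:
carry_out(
  steps=[
    [[0.3, 0, 0, 0, 0], [0.3, 0, 0, 0, 0], [0.3, 0, 0, 0, 0], [0.3, 0, 0, 0, 0], [0.3, 0, 0, 0, 0]],
  ],
)

```text
time: 5.92
tool_pos: [0.6253, 0.0342, 0.1992]
ee_rot: [-0.075, 0.997, -0.0, 0.0]
force: [0.1, -0.5, -0.7]
grip_width: 0.0395
finger_force: 25.0
```

Run:
```python
from h import *
print(axes()[0],sense()['finger_force']); c=cam('wrist'); np.save('c2.npy',c,allow_pickle=True); im=get_image('wrist'); save('w2.png',im)
C=np.array([.6348,-.0283]);a=np.radians(8.6);
for l in [(.045,.11),(-.045,.11),(.045,.015),(-.045,.015),(0,.06)]:
    w=C+np.array([np.cos(a)*l[0]-np.sin(a)*l[1],np.sin(a)*l[0]+np.cos(a)*l[1]]); print(l,w.round(4),proj(c,[*w,.078]).round(0))
```

```text
[0.62527813 0.03416256 0.1992109 ] 24.999862511758693
(0.045, 0.11) [0.6628 0.0872] [360. 237.]
(-0.045, 0.11) [0.5739 0.0737] [363. 150.]
(0.045, 0.015) [ 0.6771 -0.0067] [269. 237.]
(-0.045, 0.015) [ 0.5881 -0.0202] [266. 150.]
(0, 0.06) [0.6258 0.031 ] [312. 195.]
```

View pics/w2.png

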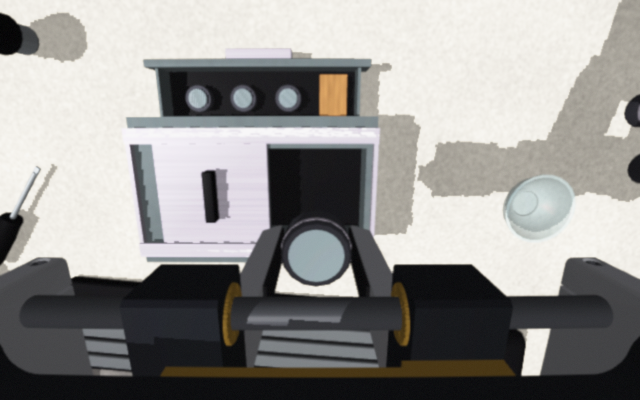

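The compartment's rim appears at columns 269 (cover edge) to about 360, with its front edge near row 147. The case sides are level in the picture, so the yaw is right. The ridge is at about (210,196) and the lens is held upright. I refine the centre from edge profiles.

Run:
```python
from h import *
c=np.load('c2.npy',allow_pickle=True).item(); g=cv2.cvtColor(cv2.imread('pics/w2.png'),cv2.COLOR_BGR2GRAY).astype(int)
print('col180 rows108-160',g[108:160,178:183].mean(1).astype(int)); print('rows 236-268',g[236:268,178:183].mean(1).astype(int))
print('col315 rows 120-160',g[120:160,312:318].mean(1).astype(int))
print('row180 cols 125-160',g[178:183,125:160].mean(0).astype(int)); print('cols 262-274',g[178:183,262:274].mean(0).astype(int)); print('cols 345-385',g[178:183,345:385].mean(0).astype(int))
r=(g[165:230,195:225]<70); ys,xs=np.nonzero(r); print('ridge',xs.min()+195,xs.max()+195,ys.min()+165,ys.max()+165)
print(*[onplane(c,u,v,z).round(4) for u,v,z in [(210,196,.0975),(360,190,.078),(269,190,.0835),(315,147,.078)]])
```

```text
col180 rows108-160 [ 14  14  13  14  14  14  15  39  92 136 148 148 148 148 149 148 148 149
 152 176 223 240 240 241 244 245 246 246 245 241 238 238 239 239 240 240
 240 239 237 236 236 237 237 237 237 236 236 235 234 234 234 233]
rows 236-268 [224 226 227 226 222 204 159 159 214 227 226 224 226 226 226 226 225 226
 227 227 213 162 136 134 137 161 206 214 128  36  15  13]
col315 rows 120-160 [139 139 139 139 139 138 145 176 223 237 239 240 241 243 242 238 231 226
 226 226 224 220 214 190 158 140 137 127  86  43  27  24  23  25  24  24
  24  24  25  24]
row180 cols 125-160 [243 243 242 241 241 240 239 238 229 184 109  74  73  76  78  79  79  89
 118 144 151 150 150 150 150 150 150 149 149 150 170 213 233 235 236]
cols 262-274 [225 225 225 225 218 178 107  49  24  17  13  15]
cols 345-385 [ 23  22  23  22  22  23  22  23  22  22  22  23  22  23  31  52  68  74
  75  82 105 123 129 130 130 130 139 170 203 217 216 204 181 167 165 168
 168 168 168 168]
ridge 202 218 171 221
[ 0.6365 -0.0646  0.0975] [0.6136 0.0777 0.078 ] [ 0.6258 -0.0118  0.0835] [0.5782 0.0268 0.078 ]
```

Run:
```python
from h import *
c=np.load('c2.npy',allow_pickle=True).item()
a=np.radians(8.6); R=np.array([[np.cos(a),np.sin(a)],[-np.sin(a),np.cos(a)]]); C=np.array([.6348,-.0283])
for n,u,v,z in [('rail front outer',180,127.3,.087),('rail back outer',180,256.3,.087),('rail back inner',180,242,.087),('ridge front',210,171,.0975),('ridge back',212,221.5,.0975),('comp front',315,147.7,.078),('comp front at 73',315,144,.078),('comp left',359.8,180,.078),('left end top outer',372,180,.085),('right stop',134,180,.085),('ridge cen',210,196,.0975),('cover L',267,180,.0835),('cover R',155.5,180,.0835)]:
    p=onplane(c,u,v,z); print(n,p[:2].round(4),(R@(p[:2]-C)).round(4))
```

```text
rail front outer [ 0.578 -0.1  ] [-0.0669 -0.0624]
rail back outer [ 0.7082 -0.0946] [ 0.0627 -0.0765]
rail back inner [ 0.6923 -0.0952] [ 0.0469 -0.0748]
ridge front [ 0.6127 -0.0662] [-0.0275 -0.0341]
ridge back [ 0.6615 -0.0611] [ 0.0215 -0.0364]
comp front [0.5788 0.0269] [-0.0471  0.0629]
comp front at 73 [0.5753 0.0264] [-0.0506  0.0629]
comp left [0.6036 0.0756] [-0.0153  0.1074]
left end top outer [0.6007 0.0862] [-0.0166  0.1183]
right stop [ 0.6351 -0.1435] [-0.017 -0.114]
ridge cen [ 0.6365 -0.0646] [-0.0038 -0.0362]
cover L [ 0.6162 -0.0149] [-0.0164  0.0161]
cover R [ 0.6323 -0.1232] [-0.0166 -0.0935]
```

Run:
```python
from h import *
plan([.6228,.0346,.049],98.6)
```

```text
at [0.6253 0.0341 0.1992] yaw_y 98.6 shift [0.024 0.009 1.502] turn 0.0
```

Emit:
carry_out(
  steps=[
    [[0.3, 0.024, 0.009, 0.15, 0], [0.3, 0.024, 0.009, 0.4, 0], [0.3, 0.024, 0.009, 0.65, 0], [0.3, 0.024, 0.009, 0.8, 0], [0.3, 0.024, 0.009, 0.9, 0]],
  ],
)

```text
time: 6.38
tool_pos: [0.6222, 0.0343, 0.1071]
ee_rot: [-0.075, 0.997, 0.0, -0.001]
force: [0.6, 0.1, -0.4]
grip_width: 0.0398
finger_force: 25.0
```

Emit:
carry_out(
  steps=[
    [[0.3, 0, 0, 0.1, 0], [0.3, 0, 0, 0.2, 0], [0.3, 0, 0, 0.3, 0], [0.3, 0, 0, 0.4, 0], [0.3, 0, 0, 0.45, 0]],
  ],
)

```text
time: 6.8
tool_pos: [0.6228, 0.0339, 0.0627]
ee_rot: [-0.075, 0.997, 0.0, -0.0]
force: [-0.1, 0.3, -1.3]
grip_width: 0.0394
finger_force: 25.0
```

Emit:
carry_out(
  steps=[
    [[0.3, 0, 0, 0.05, 0], [0.3, 0, 0, 0.1, 0], [0.3, 0, 0, 0.13, 0], [0.3, 0, 0, 0.14, 0], [0.3, 0, 0, 0.14, 0]],
  ],
)

```text
time: 7.22
tool_pos: [0.6231, 0.0339, 0.0499]
ee_rot: [-0.075, 0.997, 0.0, 0.0]
force: [-0.1, -0.1, -1.9]
grip_width: 0.0395
finger_force: 25.0
```

Emit:
carry_out(
  steps=[
    [[0.3, 0, 0, 0.005, 0], [0.3, 0, 0, 0.01, 0], [0.3, 0, 0, 0.015, 0], [0.3, 0, 0, 0.018, 0], [0.3, 0, 0, 0.018, 0]],
  ],
)

```text
time: 7.63
tool_pos: [0.6231, 0.0339, 0.0482]
ee_rot: [-0.075, 0.997, -0.0, 0.0]
force: [-0.5, -0.6, -0.0]
grip_width: 0.0395
finger_force: 25.0
```

Emit:
carry_out(
  steps=[
    [[0.3, 0, 0, 0, 0], [0.3, 0, 0, 0, 0], [0.3, 0, 0, 0, 0], [0.3, 0, 0, 0, 0], [0.3, 0, 0, 0, 0]],
  ],
)

```text
time: 8.05
tool_pos: [0.6231, 0.0339, 0.0482]
ee_rot: [-0.075, 0.997, -0.0, 0.0]
force: [-0.2, 0.1, -0.3]
grip_width: 0.0394
finger_force: 25.0
```

Emit:
carry_out(
  steps=[
    [[0.3, 0, 0, 0.004, 0], [0.3, 0, 0, 0.004, 0], [0.42, 0, 0, 0.004, 0], [0.43, 0, 0, 0.004, 0], [0.45, 0, 0, 0.004, 0]],
  ],
)

```text
time: 8.47
tool_pos: [0.6231, 0.0339, 0.0477]
ee_rot: [-0.075, 0.997, -0.0, 0.0]
force: [1.0, -0.6, -0.5]
grip_width: 0.0419
finger_force: 0.0
```

Emit:
carry_out(
  steps=[
    [[0.47, 0, 0, 0, 0], [0.49, 0, 0, 0, 0], [0.5, 0, 0, 0, 0], [0.5, 0, 0, 0, 0], [0.5, 0, 0, 0, 0]],
  ],
)

```text
time: 8.88
tool_pos: [0.6231, 0.0339, 0.0477]
ee_rot: [-0.075, 0.997, -0.0, -0.0]
force: [0.6, -0.6, 0.0]
grip_width: 0.0471
finger_force: 0.0
```

Released; rise straight up and look.

Emit:
carry_out(
  steps=[
    [[0.5, 0, 0, -0.1, 0], [0.5, 0, 0, -0.3, 0], [0.5, 0, 0, -0.55, 0], [0.5, 0, 0, -0.8, 0], [0.5, 0, 0, -1.0, 0]],
  ],
)

```text
time: 9.3
tool_pos: [0.6234, 0.0339, 0.1506]
ee_rot: [-0.075, 0.997, -0.0, 0.001]
force: [-0.0, 0.5, 0.2]
grip_width: 0.0469
finger_force: 0.0
```

Emit:
carry_out(
  steps=[
    [[0.5, 0, 0, -0.2, 0], [0.5, 0, 0, -0.4, 0], [0.5, 0, 0, -0.5, 0], [0.5, 0, 0, -0.5, 0], [0.5, 0, 0, -0.5, 0]],
  ],
)

```text
time: 9.72
tool_pos: [0.623, 0.0339, 0.1976]
ee_rot: [-0.075, 0.997, -0.0, 0.0]
force: [0.4, 0.3, -0.7]
grip_width: 0.0469
finger_force: 0.0
```

Run:
```python
from h import *
c=cam('wrist'); im=get_image('wrist'); save('w3.png',im); print(axes()[0])
a=np.radians(8.6); Rt=np.array([[np.cos(a),-np.sin(a)],[np.sin(a),np.cos(a)]]); C=np.array([.6348,-.0283])+Rt@[-.0025,.002]
print('C',C,'lens pred',proj(c,[.6231,.0339,.07]))
w=C+Rt@[0,.0155-.0575]; print('ridge px pred',proj(c,[*w,.0975]),w)
```

```text
[0.62268475 0.03388653 0.19670485]
C [ 0.63202904 -0.02669633] lens pred [315.31872333 193.62813559]
ridge px pred [205.6178955  200.22072038] [ 0.63830952 -0.06822409]
```

View pics/w3.png

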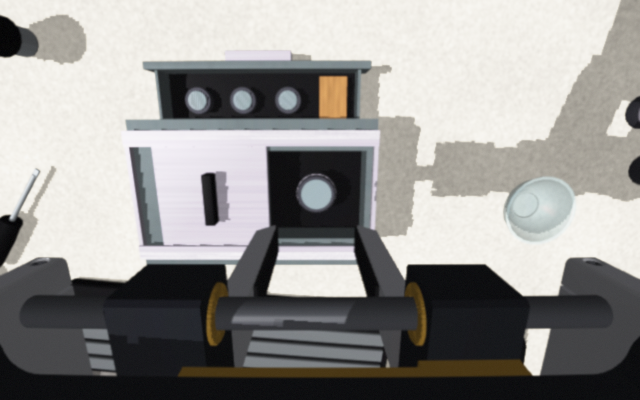

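The lens stands upright in the compartment at (316,193), and the ridge is at about (209,199). Next I straddle and grip the ridge.

Emit:
carry_out(
  steps=[
    [[0.45, 0, -0.25, 0, 0], [0.45, 0.01, -0.5, 0, 0], [0.45, 0.01, -0.75, 0.1, 0], [0.45, 0.01, -0.95, 0.2, 0], [0.45, 0.01, -1.0, 0.3, 0]],
  ],
)

```text
time: 10.18
tool_pos: [0.6366, -0.0678, 0.1656]
ee_rot: [-0.073, 0.997, 0.0, -0.001]
force: [-0.0, -0.2, 0.1]
grip_width: 0.0423
finger_force: 0.0
```

Emit:
carry_out(
  steps=[
    [[0.45, 0, 0, 0.2, 0], [0.45, 0, 0, 0.4, 0], [0.45, 0, 0, 0.6, 0], [0.45, 0, 0, 0.72, 0], [0.45, 0, 0, 0.77, 0]],
  ],
)

```text
time: 10.6
tool_pos: [0.6358, -0.0644, 0.0878]
ee_rot: [-0.075, 0.997, 0.001, -0.002]
force: [-0.1, -0.4, 0.6]
grip_width: 0.0425
finger_force: 0.0
```

Emit:
carry_out(
  steps=[
    [[0.3, 0, 0, 0, 0], [0.2, 0, 0, 0, 0], [0.1, 0, 0, 0, 0], [0.02, 0, 0, 0, 0], [0.02, 0, 0, 0, 0]],
  ],
  newtons=15,
)

```text
time: 11.02
tool_pos: [0.6373, -0.0652, 0.0916]
ee_rot: [-0.075, 0.997, -0.0, 0.001]
force: [0.6, -0.1, 1.2]
grip_width: 0.0123
finger_force: 0.8
```

Emit:
carry_out(
  steps=[
    [[0.02, 0, 0, 0, 0], [0.02, 0, 0, 0, 0], [0.02, 0, 0, 0, 0], [0.02, 0, 0, 0, 0], [0.02, 0, 0, 0, 0]],
  ],
)

```text
time: 11.43
tool_pos: [0.6373, -0.0653, 0.0915]
ee_rot: [-0.075, 0.997, -0.0, 0.001]
force: [0.9, -0.4, 5.3]
grip_width: 0.0097
finger_force: 15.0
```

Emit:
carry_out(
  steps=[
    [[0.02, 0, 0.1, 0, 0], [0.02, 0, 0.3, 0, 0], [0.02, 0, 0.5, 0, 0], [0.02, 0, 0.7, 0, 0], [0.02, 0, 0.85, 0, 0]],
  ],
)

```text
time: 11.85
tool_pos: [0.6245, 0.0199, 0.0915]
ee_rot: [-0.075, 0.997, -0.0, 0.001]
force: [0.3, -2.1, 5.3]
grip_width: 0.01
finger_force: 15.0
```

Emit:
carry_out(
  steps=[
    [[0.02, 0, 0.03, 0, 0], [0.02, 0, 0.06, 0, 0], [0.02, 0, 0.09, 0, 0], [0.02, 0, 0.11, 0, 0], [0.02, 0, 0.12, 0, 0]],
  ],
)

```text
time: 12.27
tool_pos: [0.6228, 0.0309, 0.0915]
ee_rot: [-0.075, 0.997, -0.0, 0.001]
force: [-1.6, -1.6, 6.3]
grip_width: 0.0095
finger_force: 15.0
```

Continue in small steps until the stop is felt.

Emit:
carry_out(
  steps=[
    [[0.02, 0, 0.005, 0, 0], [0.02, 0, 0.01, 0, 0], [0.02, 0, 0.015, 0, 0], [0.02, 0, 0.02, 0, 0], [0.02, 0, 0.02, 0, 0]],
  ],
)

```text
time: 12.68
tool_pos: [0.6226, 0.0325, 0.0915]
ee_rot: [-0.075, 0.997, -0.0, 0.001]
force: [-0.8, -2.3, 5.9]
grip_width: 0.0101
finger_force: 15.0
```

Emit:
carry_out(
  steps=[
    [[0.02, 0, 0.005, 0, 0], [0.02, 0, 0.01, 0, 0], [0.02, 0, 0.015, 0, 0], [0.02, 0, 0.02, 0, 0], [0.02, 0, 0.02, 0, 0]],
  ],
)

```text
time: 13.1
tool_pos: [0.6225, 0.0326, 0.0915]
ee_rot: [-0.074, 0.997, -0.002, 0.001]
force: [1.1, -13.0, 4.9]
grip_width: 0.0097
finger_force: 15.0
```

Emit:
carry_out(
  steps=[
    [[0.1, 0, 0, 0, 0], [0.2, 0, 0, 0, 0], [0.3, 0, 0, 0, 0], [0.35, 0, 0, 0, 0], [0.35, 0, 0, 0, 0]],
  ],
)

```text
time: 13.52
tool_pos: [0.6217, 0.035, 0.0905]
ee_rot: [-0.075, 0.997, 0.0, -0.0]
force: [0.1, 0.0, -0.2]
grip_width: 0.0315
finger_force: 0.0
```

Emit:
carry_out(
  steps=[
    [[0.35, 0, 0, -0.2, 0], [0.35, 0, 0, -0.4, 0], [0.35, 0, 0, -0.6, 0], [0.35, 0, 0, -0.8, 0], [0.35, 0, 0, -0.95, 0]],
  ],
)

```text
time: 13.93
tool_pos: [0.6221, 0.035, 0.1874]
ee_rot: [-0.075, 0.997, 0.0, 0.001]
force: [-0.2, -0.7, -0.0]
grip_width: 0.0329
finger_force: 0.0
```

Emit:
carry_out(
  steps=[
    [[0.2, 0.25, -0.08, 0, 0], [0.0, 0.5, -0.16, 0, 0], [0.0, 0.75, -0.24, 0, 0], [0.0, 0.95, -0.3, 0, 0], [0.0, 0.95, -0.3, 0, 0]],
  ],
)

```text
time: 14.35
tool_pos: [0.5302, -0.0099, 0.186]
ee_rot: [-0.074, 0.997, 0.0, -0.0]
force: [-0.3, -0.1, -0.4]
grip_width: 0.0029
finger_force: 0.0
```

Emit:
carry_out(
  steps=[
    [[0.0, 0.25, -0.08, 0, 0], [0.0, 0.5, -0.16, 0, 0], [0.0, 0.75, -0.24, 0, 0], [0.0, 0.95, -0.3, 0, 0], [0.0, 0.95, -0.3, 0, 0]],
  ],
)

```text
time: 14.77
tool_pos: [0.4412, -0.0535, 0.186]
ee_rot: [-0.074, 0.997, -0.0, -0.0]
force: [0.1, 0.2, 0.4]
grip_width: 0.0004
finger_force: 0.0
```

Run:
```python
from h import *
plan([.4491,-.0544,.014],98.6); c=cam('top'); im=get_image('top'); s=get_image('side')
a=cv2.resize(im[145:265,280:400],(400,400),interpolation=cv2.INTER_CUBIC); b=cv2.resize(s[110:250,240:380],(400,400),interpolation=cv2.INTER_CUBIC)
save('ts.png',np.hstack([a,b]))
```

```text
at [ 0.4412 -0.0535  0.186 ] yaw_y 98.5 shift [-0.077 -0.02   1.72 ] turn -0.0003
```

View pics/ts.png

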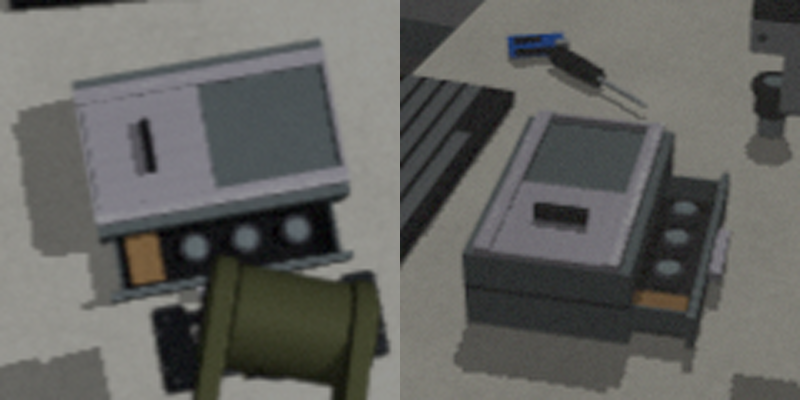

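The cover is shut against the left end stop (ridge at (145,145) in the left panel). The drawer is still open. Now I descend in front of the pull.

Emit:
carry_out(
  steps=[
    [[0.0, 0, 0, 0.25, 0], [0.0, 0, 0, 0.5, 0], [0.0, 0, 0, 0.75, 0], [0.0, 0, 0, 0.95, 0], [0.0, 0, 0, 0.95, 0]],
  ],
)

```text
time: 15.28
tool_pos: [0.442, -0.052, 0.0874]
ee_rot: [-0.075, 0.997, 0.001, -0.003]
force: [-0.0, 0.1, -0.2]
grip_width: 0.0005
finger_force: 0.0
```

Emit:
carry_out(
  steps=[
    [[0.0, 0, 0, 0.25, 0], [0.0, 0, 0, 0.5, 0], [0.0, 0, 0, 0.65, 0], [0.0, 0, 0, 0.76, 0], [0.0, 0, 0, 0.76, 0]],
  ],
)

```text
time: 15.7
tool_pos: [0.4431, -0.0524, 0.0138]
ee_rot: [-0.075, 0.997, 0.0, -0.001]
force: [0.2, 0.7, -0.3]
grip_width: 0.0002
finger_force: 0.0
```

Emit:
carry_out(
  steps=[
    [[0.0, -0.1, 0, 0, 0], [0.0, -0.2, 0, 0, 0], [0.0, -0.3, 0, 0, 0], [0.0, -0.4, 0, 0, 0], [0.0, -0.5, 0, 0, 0]],
  ],
)

```text
time: 16.12
tool_pos: [0.4937, -0.0452, 0.0163]
ee_rot: [-0.075, 0.997, -0.0, 0.0]
force: [-4.0, -1.5, 1.8]
grip_width: 0.0009
finger_force: 1.7
```

Emit:
carry_out(
  steps=[
    [[0.0, -0.08, 0, 0, 0], [0.0, -0.16, 0, 0, 0], [0.0, -0.24, 0, 0, 0], [0.0, -0.3, 0, 0, 0], [0.0, -0.36, 0, 0, 0]],
  ],
)

```text
time: 16.53
tool_pos: [0.5286, -0.0399, 0.0149]
ee_rot: [-0.075, 0.997, -0.0, 0.0]
force: [-3.0, -0.7, 2.9]
grip_width: 0.0005
finger_force: 1.5
```

Emit:
carry_out(
  steps=[
    [[0.0, -0.01, 0, 0, 0], [0.0, -0.02, 0, 0, 0], [0.0, -0.03, 0, 0, 0], [0.0, -0.04, 0, 0, 0], [0.0, -0.05, 0, 0, 0]],
  ],
)

```text
time: 16.95
tool_pos: [0.5296, -0.0397, 0.0146]
ee_rot: [-0.075, 0.997, 0.0, -0.005]
force: [-35.5, -5.7, 28.1]
grip_width: 0.0008
finger_force: 18.4
```

Emit:
carry_out(
  steps=[
    [[0.0, 0.1, 0, 0, 0], [0.0, 0.2, 0, 0, 0], [0.0, 0.35, 0, 0, 0], [0.0, 0.5, 0, 0, 0], [0.0, 0.6, 0, 0, 0]],
  ],
)

```text
time: 17.37
tool_pos: [0.4729, -0.0483, 0.0147]
ee_rot: [-0.075, 0.997, 0.0, 0.0]
force: [-0.7, 0.4, -0.1]
grip_width: 0.0003
finger_force: 0.0
```

Emit:
carry_out(
  steps=[
    [[0.0, 0, 0, -0.25, 0], [0.0, 0, 0, -0.5, 0], [0.0, 0, 0, -0.75, 0], [0.0, 0, 0, -1.0, 0], [0.0, 0, 0, -1.0, 0]],
  ],
)

```text
time: 17.78
tool_pos: [0.4759, -0.0485, 0.1193]
ee_rot: [-0.075, 0.997, -0.001, 0.004]
force: [-0.5, 0.7, 0.9]
grip_width: 0.0004
finger_force: 0.0
```

Emit:
carry_out(
  steps=[
    [[0.0, 0.2, 0, -0.25, 0], [0.0, 0.4, 0, -0.5, 0], [0.0, 0.6, 0, -0.75, 0], [0.0, 0.8, 0, -0.8, 0], [0.0, 0.8, 0, -0.8, 0]],
  ],
)

```text
time: 18.2
tool_pos: [0.3934, -0.0605, 0.1963]
ee_rot: [-0.074, 0.997, -0.001, 0.002]
force: [-0.3, -0.8, 0.7]
grip_width: 0.0006
finger_force: 0.0
```

Run:
```python
from h import *
print(axes()[0])
w=get_image('wrist'); im=get_image('top'); s=get_image('side'); save('w5.png',w); save('t5.png',im)
b=cv2.resize(s[130:240,250:380],(400,338),interpolation=cv2.INTER_CUBIC); a=cv2.resize(w[120:400,100:431],(400,338))
save('ts2.png',np.hstack([a,b]))
```

```text
[ 0.39340229 -0.06047199  0.19629995]
```

View pics/ts2.png

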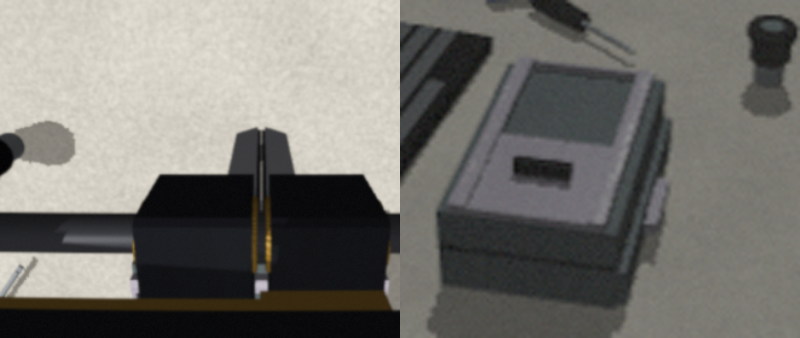

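The side view shows the drawer front flush with the case, the cover at its end stop and the bystanders undisturbed. The arm is clear, so I hand in.

```bash
python3 -c "
from h import *
print(job_done())"
```

```text
the job is handed in; nothing more can be done
None
```

The job is handed in, but no verdict came back: the lens stands upright, glass up, in the compartment, the cover and drawer were each pushed shut until a firm stop was felt, and I saw no sign that the eyepiece, dish or screwdriver had moved.

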